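# Reset a stream selector by counting its clicks

## Robot

A 6-joint arm with a two-finger parallel gripper is mounted at the origin on a cart in front of the work surface, level with it; the furniture and walls round the work are solid. World frame = base frame: x ahead of the robot, y to its left, z up, the work surface at z = 0. Lengths are in m, angles in degrees, forces in N, time in s.
With the tool pointing down it reaches from about 0.4 to 0.825 m from the base axis. Payload 7 kg.
Tool frame: the origin (TCP) lies midway between the tips of the shut fingers; the grasp point (between the pads) lies 19 mm behind it; z points along the fingers, y is the line along which they close (so a half turn about z gives the same grasp; the last joint's range is limited). The gripper opens to 88 mm and grips with 3 to 60 N. Pads are 19 mm wide; open, the fingers measure 130 mm over their backs; the gripper's body (78 mm by 193 mm) begins 47 mm behind the grasp point.
Start: joints at [92.481, 20.546, 0.682, 0, -70.136, -16.507], TCP at [0.164, 0.655, 0.227] pointing down, gripper open.
Joint ranges: [-176.03, 176.03], [-82.01, 121.73], [-58.28, 71.71], [-173.87, 95.51], [-174.79, -0.11], [-173.66, 173.66]. Speed limits (degrees/s): [136.94, 136.94, 172.46, 180, 180, 180].

## Interface

Orientations are given as a 3x3 rotation matrix whose columns are the frame's x, y, z axes.
In Python, from rig import robot gives the robot as it stands. Calls block until the motion is done:
- robot.goto(position, orientation): joint-space move of the TCP to a pose.
- robot.servo_line(position, ori=None, speed=0.15): straight line of the TCP; ori=None keeps the orientation; speed is the mean speed in m/s.
- robot.movej(angles): joint-space move.
- robot.move_gripper(opening): opening from 0.0 (shut) to 1.0 (fully open); the grip force is fixed at half the most; returns when the fingers have stopped.
- robot.dwell(seconds).
- robot.ik(position, orientation): joint angles nearest the present ones, or None.
- robot.grab_frame(name): name is "scene" or "top" or "wrist"; returns (picture, depth): 384x512x3 uint8, red, green, blue; 384x512 float32, m along the optical axis (not along the pixel's ray), 0 where there is no reading.
- robot.camera_info(name): a dict with "vfov" (degrees; the focal length in pixels is half the picture's height over the tangent of half this angle, whatever the lens; pixels are square), "cx", "cy" (the principal point, pixels), "view" (4x4, takes a point from world to camera coordinates); the wrist camera has in their place "T_tool_cam" (4x4, takes a point from camera to tool coordinates, whose origin is the TCP and whose axes are the flange's). Camera axes: x right, y down, z forward; pixel columns grow to the right and rows downward; lengths in m; the calibration is good to about 2 mm. A picture is of the moment at which its call begins: read the wrist's pose just before it. camera_info takes no time and is no camera call.
A pose or a line that the arm cannot do raises robot.Unreachable and nothing moves.
- robot.job_done(): hands the job in; it is judged then, once.
Readings, each from a call of its own:
- robot.read_t(): time.
- robot.read_qpos(): joint angles.
- robot.read_qvel(): joint speeds.
- robot.read_effort(): joint torques, N m.
- robot.read_position(): TCP position.
- robot.read_tcp_rot(): TCP orientation.
- robot.read_force(): force on the tool from outside, world axes, zero at the start.
- robot.read_ft_torque(): the same for the moment, N m.
- robot.read_grip_width(): opening from 0.0 (shut) to 1.0 (fully open).
- robot.read_finger_force(): force on a finger pad.
Only numpy, scipy, OpenCV 4.12 (cv2) and the standard library are available. Lean on these libraries where they do the work, as an engineer would, in place of code of your own. Each camera call takes 0.05 s, during which the arm holds its last target. There are 200 camera calls.

## Task

The stream selector has lost its scale. Turn its black knob anticlockwise back to the end stop, easing up against the stop without straining it, then turn it clockwise exactly three clicks, counting by feel because the clicks are unevenly spaced and the first may come late. Let go so that it settles there, then push the knob fully down to store the setting and let it come up again; never push it down anywhere else, and do not disturb the other things on the bench.

Things in the scene. Friction and masses are not known exactly. Their poses are not given: they have to be found in the camera images.
- selector: the stream selector: a white and grey box fixed to the worktop, 130 (x) x 170 (y) x 55 mm high, with six small fittings along its back (+x) face and a black bar knob in the middle of its top; origin under the middle of the box
- knob_grip (a point): middle of the knob's grip bar, on its upright axis, 77 mm above the worktop. Black bar, 60 mm long, 14 mm thick, from 59 to 91 mm above the worktop, standing on a flat dark skirt 66 mm across whose top is at 60 mm. Turns with the knob: x runs along the bar to its end with the white line, z is up; grasp from above, closing along y
- knob (a joint): turn of the knob in rad, growing clockwise seen from above; about 0 where it just meets its end stop, the anticlockwise end. Starts at rest 0.7 to 1.7 rad from the stop. Up to a crest (the click) it resists with about 0.08 to 0.28 N m (a 20 N grip holds it); past it the torque turns round and drives the knob on to the next resting place, where it settles when let go
- knob_axis (a point): where the knob's axis meets the box top, fixed to the box. Clicks are unevenly spaced, 0.24 to 0.32 rad crest to crest, resting places half way; the first crest comes 0.15 to 0.9 rad after the stop, unmarked and different each time; before it the knob turns freely. Friction about 0.01 N m. The stop is a spring leaf, 2 N m/rad: it gives way and springs back
- knob_push (a joint): how far the bar is pushed down into the knob, in m: 0 up, 0.005 fully down. Starts to move at about 3.6 N, fully down at about 8 N, comes up by itself when let go. Pushed in the middle of the bar's top with the knob let go and at rest at the third click, it goes down freely
- interlock (a joint): how far the interlock inside the box is forced, in m; 0 untouched. It is forced (damaged) from about 2 mm of push if the bar is pushed down at any other place than the third click, 0.08 rad either way
- stop (a point): the end stop inside the box, under the knob's skirt, fixed; nothing to see. 0.36 N m, more than any click needs, bends it 0.18 rad; bent by more than 0.35 rad (0.7 N m) it is damaged
- buffer_0: bystander: white bottle with a red label band, 54 mm across, 109 mm tall; origin in the middle of its underside
- buffer_1: bystander: white bottle with a yellow label band, 54 mm across, 109 mm tall; origin in the middle of its underside
- buffer_2: bystander: white bottle with a blue label band, 54 mm across, 109 mm tall; origin in the middle of its underside
- timer: bystander: white flat timer, 58x58x18 mm; origin in the middle of its underside
- beaker_1: bystander: clear beaker, 64 mm across, 82 mm tall; origin in the middle of its underside
- tape_roll: bystander: cream tape roll lying flat, 68 mm across, 19 mm tall; origin in the middle of its underside
- slide_box: bystander: blue slide box, shut, 96x155x34 mm; origin in the middle of its underside
- marker_0: bystander: blue marker pen lying flat, 126x14x14 mm; origin in the middle of its underside

How it is judged (in metres and radians):
On the way, in this order (a step that is already met when the one before it is completed fails the run):
1. the knob is turned back to its end stop (value of joint knob below 0.06 rad), for 0.05 s.
2. the knob is pushed fully down without forcing the interlock, which it lets pass at the third click only (value of joint knob_push above 0.004 m and value of joint interlock below 0.0008 m and value of joint knob above 0.6 rad), for 0.1 s.
At the end, for the whole second after the job is handed in: the knob stands still, clear of the end stop (0.7 to 1.75 rad, wherever its third click lies), it is up again (within 1 mm) and the interlock is unharmed (value of joint knob_push below 0.001 m and value of joint interlock below 0.0008 m and value of joint knob between 0.7 and 1.75 rad and velocity of joint knob between -0.05 and 0.05 rad/s); the robot touches nothing.
It fails at once if the end stop is bent by more than 0.35 rad (value of joint knob below -0.35 rad).
It fails at once if the knob is pushed down at a place other than its third click, forcing the interlock by over 0.8 mm (value of joint interlock above 0.0008 m).
It fails at once if another thing on the bench is shifted by more than 25 mm (distance of any of buffer_0, buffer_1, buffer_2, timer, beaker_1, tape_roll, slide_box, marker_0 from where it was at the start of the episode above 0.025 m).
It also fails if it takes over 72 s, if anything falls off the work surface, if the arm or the gripper's body presses on something with over 40 N, if the wrist force passes 120 N, or if a joint passes its speed limit or range.

## Working session

There is one attempt and no reset: what is moved stays moved. The work goes in short steps, each a Python script; the robot and the scene stay as the last script left them, time stands still between calls to the robot, and variables do not carry over. Pictures are saved under pics/ and viewed, at most 10 in all, crops included, and the job is handed in when it is done.

```bash
ls; mkdir -p pics
python3 - <<'E'
from rig import robot
import cv2,numpy as np
for n in("top","scene"):
    p,d=robot.grab_frame(n); cv2.imwrite(f"pics/{n}0.png",p[:,:,::-1]); np.savez(f"{n}0.npz",p=p,d=d)
    print(robot.camera_info(n))
print(robot.camera_info("wrist"),robot.read_t(),robot.read_tcp_rot(),robot.read_force(),robot.read_ft_torque())
E
```

```text
pics
{'vfov': 53.34892346886736, 'cx': 259.7269068310183, 'cy': 197.00980559187022, 'view': array([[-0.00769725, -0.99994625,  0.00694564,  0.09821441],
       [-0.99240222,  0.00678587, -0.12284865,  0.59682879],
       [ 0.12279492, -0.00783847, -0.99240111,  1.58504267],
       [ 0.        ,  0.        ,  0.        ,  1.        ]])}
{'vfov': 51.06552137763031, 'cx': 252.38129633115963, 'cy': 191.33265986734173, 'view': array([[-0.88600735, -0.46357953,  0.00921906,  0.57104106],
       [-0.23978037,  0.44107665, -0.86484494,  0.15431894],
       [ 0.39685809, -0.76846952, -0.50195443,  1.37429876],
       [ 0.        ,  0.        ,  0.        ,  1.        ]])}
{'vfov': 59.99469823972193, 'cx': 247.49336298421284, 'cy': 181.61223216910014, 'T_tool_cam': array([[-4.12725853e-04, -9.56198880e-01, -2.92717495e-01,
         7.84790316e-02],
       [ 9.99999804e-01, -5.32155742e-04,  3.28374470e-04,
        -5.57292787e-04],
       [-4.69762597e-04, -2.92717302e-01,  9.56198913e-01,
        -1.58386767e-01],
       [ 0.00000000e+00,  0.00000000e+00,  0.00000000e+00,
         1.00000000e+00]])} 0.1 [[ 9.70170312e-01 -2.42424268e-01 -2.00756819e-04]
 [-2.42424293e-01 -9.70169169e-01 -1.49850505e-03]
 [ 1.68505912e-04  1.50247344e-03 -9.99998857e-01]] [-0.35139658 -0.3186245  -0.85602971] [ 0.00596659 -0.01199949  0.02401709]
```

View pics/top0.png

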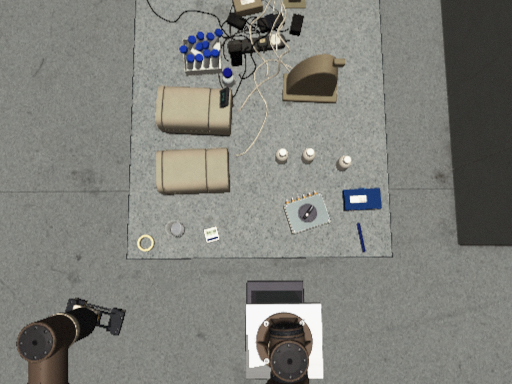

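View pics/scene0.png

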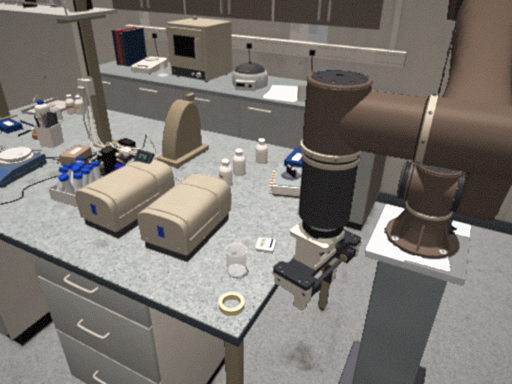

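The top view shows the selector at about (307,213), with its dark knob skirt near (308,213). The slide box is at (362,199), the pen at (361,237) and the bottles at (283,155), (309,154) and (345,161). The scene view shows the arm hiding most of the selector.

```bash
cat > h.py <<'E'
from rig import robot
import cv2,numpy as np
def ray(name,uv,z,T=None):
    "pixel -> world point on plane z; T = world-from-camera"
    c=robot.camera_info(name); f=192/np.tan(np.radians(c['vfov']/2))
    if T is None: T=np.linalg.inv(c['view'])
    d=T[:3,:3]@np.array([(uv[0]-c['cx'])/f,(uv[1]-c['cy'])/f,1]); o=T[:3,3]
    return o+d*(z-o[2])/d[2]
def wristT():
    T=np.eye(4);T[:3,:3]=robot.read_tcp_rot();T[:3,3]=robot.read_position()
    return T@robot.camera_info('wrist')['T_tool_cam']
def down(a):
    "tool down, tool x at world angle a (rad)"
    c,s=np.cos(a),np.sin(a)
    return np.array([[c,s,0],[s,-c,0],[0,0,-1.]])
E
python3 - <<'E'
from h import *
p=np.load('top0.npz')['p']; g=p.max(2).astype(int)
m=np.zeros(g.shape,np.uint8); m[195:232,285:332]=(g[195:232,285:332]<75)*255
n,l,s,c=cv2.connectedComponentsWithStats(m)
for i in range(1,n):
    if s[i][4]>30: print(s[i],c[i],ray('top',c[i],.06))
k=1+s[1:,4].argmax(); P=ray('top',c[k],.06)
hand=lambda a:robot.ik([P[0],P[1],.25],down(a))
for a in np.radians([-90,-45,0,45,90,135,180]): print(np.degrees(a),hand(a))
cv2.imwrite('pics/topcrop.png',cv2.resize(p[140:260,270:400,::-1],None,fx=4.5,fy=4.5,interpolation=cv2.INTER_CUBIC))
E
```

```text
[302 206  12  14  38] [307.13157895 212.55263158] [ 0.52806113 -0.10280427  0.06      ]
-90.0 [  9.870072     6.74056718 -14.53255329   0.         -68.72687953
  -9.870072  ]
-45.0 [  9.870072     6.74056718 -14.53255329   0.         -68.72687953
  35.129928  ]
0.0 [  9.870072     6.74056718 -14.53255329   0.         -68.72687953
  80.129928  ]
45.0 [  9.870072     6.74056718 -14.53255329   0.         -68.72687953
 125.129928  ]
90.0 [  9.870072     6.74056718 -14.53255329   0.         -68.72687953
 170.129928  ]
135.0 [   9.870072      6.74056718  -14.53255329    0.          -68.72687953
 -144.870072  ]
180.0 [  9.870072     6.74056718 -14.53255329   0.         -68.72687953
 -99.870072  ]
```

View pics/topcrop.png

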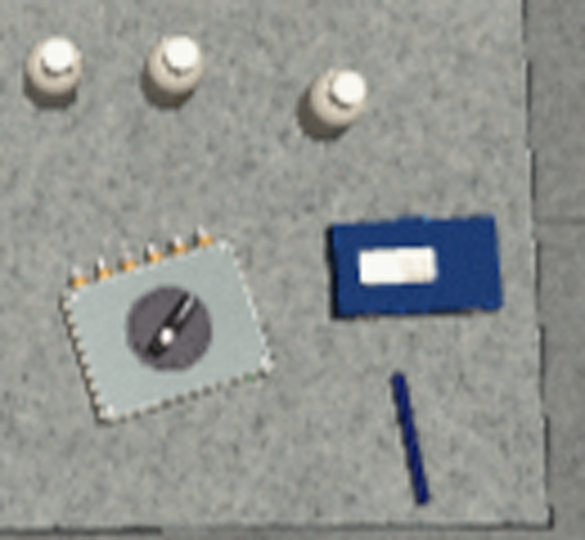

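The crop shows the knob bar running from about (150,355) to (190,295), which puts it near -34° in the world. The white end is not clear at this range, so I'll look with the wrist camera.

Run:
```python
from h import *
robot.goto([.528,-.103,.20],down(np.radians(-34)))
T=wristT(); p,d=robot.grab_frame('wrist'); np.savez('w1.npz',p=p,d=d,T=T)
cv2.imwrite('pics/w1.png',p[:,:,::-1]); print(robot.read_t(),robot.read_qpos(),robot.read_position(),robot.read_force(),robot.read_ft_torque())
```

```text
3.1083 [ 9.90690354e+00  8.81136702e+00 -1.88622924e+01  1.50227647e-04
 -6.23299491e+01  4.61441057e+01] [ 0.52820115 -0.10245275  0.19994732] [-0.34515111 -0.29466066  0.59028807] [0.05331718 0.02054641 0.00174303]
```

View pics/w1.png

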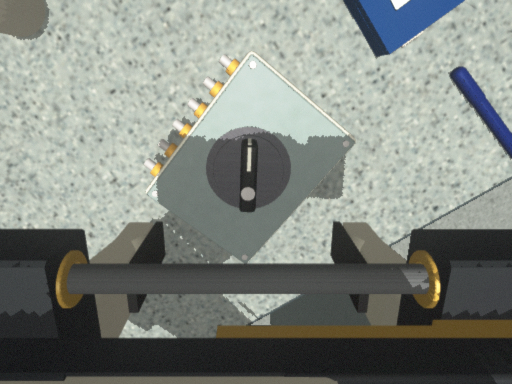

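The wrist view shows the bar upright in the picture, from (250,138) to (248,211). The white line is at its upper end, near (250,155), and a button sits near (248,192).

Run:
```python
from h import *
z=np.load('w1.npz');p,d,T=z['p'],z['d'],z['T']; g=p.max(2)
for th in(30,40,50):
    m=np.zeros(g.shape,np.uint8); m[120:225,225:275]=(g[120:225,225:275]<th)*255
    cs,_=cv2.findContours(m,cv2.RETR_EXTERNAL,cv2.CHAIN_APPROX_NONE)
    c=max(cs,key=cv2.contourArea); b=cv2.boxPoints(cv2.minAreaRect(c))
    W=np.array([ray('wrist',q,.091,T) for q in b])
    L=[np.linalg.norm(W[1]-W[0]),np.linalg.norm(W[2]-W[1])]
    e=W[1]-W[0] if L[0]>L[1] else W[2]-W[1]
    print(th,W.mean(0),L,np.degrees(np.arctan2(e[1],e[0])),b.tolist())
m=np.zeros(g.shape,np.uint8); r=(slice(120,215),slice(200,300)); m[r]=((g[r]<95))*255
m=cv2.morphologyEx(m,cv2.MORPH_OPEN,np.ones((5,5)))
print(d[150,250],d[190,230],d[170,248])
for name,z0,pts in (('skirt',.06,[(206,167),(291,167),(249,127),(249,211)]),):
    for q in pts: print(ray('wrist',q,z0,T))
```

```text
Traceback (most recent call last):
ValueError: max() iterable argument is empty
```

Run:
```python
from h import *
z=np.load('w1.npz');p,d,T=z['p'],z['d'],z['T']; g=p.max(2)
print(g[160:200:8,230:270:3])
# bar is nearer than the skirt: use height from depth
c=robot.camera_info('wrist'); f=192/np.tan(np.radians(c['vfov']/2))
v,u=np.mgrid[:384,:512]; C=np.stack([(u-c['cx'])/f*d,(v-c['cy'])/f*d,d],-1)@T[:3,:3].T+T[:3,3]
m=np.zeros(g.shape,np.uint8); r=(slice(110,225),slice(200,300))
m[r]=(C[r][...,2]>.080)*255
cs,_=cv2.findContours(m,cv2.RETR_EXTERNAL,cv2.CHAIN_APPROX_NONE)
k=max(cs,key=cv2.contourArea); R=cv2.minAreaRect(k); b=cv2.boxPoints(R)
W=np.array([ray('wrist',q,.091,T) for q in b]); L=[np.linalg.norm(W[1]-W[0]),np.linalg.norm(W[2]-W[1])]
e=W[1]-W[0] if L[0]>L[1] else W[2]-W[1]
print(W.mean(0),L,np.degrees(np.arctan2(e[1],e[0])),b.tolist(), np.median(C[m>0],0))
for q in [(206,167),(291,167),(249,127),(249,211)]: print(ray('wrist',q,.06,T))
```

```text
[[ 83  83  84  81  41  51 209  91  48  52  82  78  81  82]
 [ 78  81  77  79  39  45 209  77  44  67  78  80  79  77]
 [ 77  77  78  77  42  50  48  50  40  78  80  80  77  79]
 [ 72  77  77  74  43  47  49  46  35  76  78  75  75  78]
 [ 79  74  75  74 162 165 161 158 145  76  80  78  74  74]]
[ 0.52836325 -0.10294307  0.091     ] [np.float64(0.061212733329594565), np.float64(0.013486488606830792)] -36.47861200440628 [[238.4652862548828, 210.90252685546875], [241.1669158935547, 140.6602783203125], [257.796142578125, 141.29986572265625], [255.0945281982422, 211.5421142578125]] [ 0.52989709 -0.10411496  0.09100202]
[ 0.55078417 -0.07115326  0.06      ]
[ 0.50680752 -0.13639732  0.06      ]
[ 0.55914011 -0.1247197   0.06      ]
[ 0.4922033  -0.07974209  0.06      ]
```

Run:
```python
from h import *
import json
P=[.5284,-.1030]; R=down(np.radians(-36.5))
robot.goto([*P,.12],R)
robot.dwell(.2); f0=np.mean([robot.read_force() for _ in range(5)],0); m0=np.mean([robot.read_ft_torque() for _ in range(5)],0)
q=robot.ik([*P,.069],R)
robot.servo_line([*P,.069],speed=.06)
print(robot.read_t(),robot.read_force()-f0,robot.read_ft_torque()-m0,robot.read_position())
robot.move_gripper(0.0)
print(robot.read_t(),robot.read_force()-f0,robot.read_ft_torque()-m0,robot.read_grip_width(),robot.read_finger_force(),robot.read_position())
json.dump(dict(q=list(q),f0=f0.tolist(),m0=m0.tolist()),open('st.json','w'))
print(q,robot.read_qpos())
q=np.array(q)
for i in range(4):
    q[5]+=1.0; robot.movej(q); print(robot.read_t(),q[5],robot.read_qpos()[5],[round((robot.read_ft_torque()-m0)[2],3) for _ in range(3)],(robot.read_force()-f0).round(2))
json.dump(dict(q=list(q),f0=f0.tolist(),m0=m0.tolist()),open('st.json','w'))
```

```text
4.725 [-0.35456772  0.08244008  0.23083658] [ 0.06643177 -0.01543581  0.02709631] [ 0.52868091 -0.102999    0.06926181]
5.875 [-0.13888383 -0.60243458  0.0396902 ] [-0.20291216 -0.00513238  0.08362659] 0.15909107361444888 29.976149797439575 [ 0.5283616  -0.10305575  0.0689961 ]
[  9.84148795  16.890985   -28.03754933   0.         -45.07146567
  43.65851205] [ 9.83981838e+00  1.68918722e+01 -2.80398578e+01  7.21691537e-03
 -4.50757702e+01  4.36638802e+01]
6.125 44.658512053127836 44.65494062626437 [np.float64(-0.021), np.float64(-0.021), np.float64(-0.021)] [-0.92 -0.7  -0.44]
6.375 45.658512053127836 45.65153036525616 [np.float64(-0.15), np.float64(-0.15), np.float64(-0.15)] [-1.24  0.1   0.09]
6.625 46.658512053127836 46.65363053147451 [np.float64(-0.069), np.float64(-0.069), np.float64(-0.069)] [-0.56  0.21 -0.97]
6.875 47.658512053127836 47.65238875408238 [np.float64(-0.118), np.float64(-0.118), np.float64(-0.118)] [-0.47 -0.66 -1.13]
```

```bash
cat >> h.py <<'E'
import json
st=json.load(open('st.json')); q=np.array(st['q']); m0=np.array(st['m0']); f0=np.array(st['f0'])
def step(d):
    q[5]+=d; robot.movej(q); t=[]
    for _ in range(4): robot.dwell(.015); t.append((robot.read_ft_torque()-m0)[2])
    st['q']=list(q); json.dump(st,open('st.json','w'))
    return round(float(np.mean(t)),3)
E
python3 - <<'E'
from h import *
log=[]
for i in range(55):
    t=step(2.0 if not log or log[-1][1]>-.3 else 1.0); log.append((round(q[5],1),t))
    if t<-.36: break
print(log,robot.read_t(),robot.read_position(),(robot.read_force()-f0).round(2),robot.read_grip_width())
E
```

```text
[(np.float64(49.7), -0.002), (np.float64(51.7), 0.059), (np.float64(53.7), 0.116), (np.float64(55.7), 0.262), (np.float64(57.7), 0.085), (np.float64(59.7), -0.111), (np.float64(61.7), -0.207), (np.float64(63.7), -0.01), (np.float64(65.7), 0.094), (np.float64(67.7), 0.16), (np.float64(69.7), 0.196), (np.float64(71.7), 0.191), (np.float64(73.7), 0.072), (np.float64(75.7), -0.079), (np.float64(77.7), -0.082), (np.float64(79.7), -0.087), (np.float64(81.7), -0.015), (np.float64(83.7), 0.071), (np.float64(85.7), 0.185), (np.float64(87.7), 0.194), (np.float64(89.7), 0.202), (np.float64(91.7), 0.189), (np.float64(93.7), 0.031), (np.float64(95.7), 0.041), (np.float64(97.7), 0.04), (np.float64(99.7), -0.035), (np.float64(101.7), -0.097), (np.float64(103.7), -0.112), (np.float64(105.7), -0.155), (np.float64(107.7), -0.262), (np.float64(109.7), -0.292), (np.float64(111.7), -0.344), (np.float64(112.7), -0.396)] 17.325 [ 0.52841673 -0.10207755  0.06896051] [-0.02 10.78  0.76] 0.16071832795410793
```

The ramp to the stop is clear, with contact at about 99°. Crests on the way back were near 82°, 64° and 50°. Now I'll turn clockwise and count again by feel.

Run:
```python
from h import *
log=[]
while q[5]>98: log.append((round(float(q[5]),1),step(-3)))
n=0;pos=0
log=[(a,b) for a,b in log]
hi=False
for i in range(50):
    t=step(-1.5); log.append((round(float(q[5]),1),t))
    if t>.07: hi=True
    if hi and t<-.07: n+=1; hi=False; print('crest',n,q[5])
    if n==3 and t>-.02: break
    if q[5]<38: break
print(log,robot.read_t(),robot.read_position(),(robot.read_force()-f0).round(2))
```

```text
crest 1 81.15851205312784
crest 2 63.158512053127836
crest 3 48.158512053127836
[(112.7, -0.295), (109.7, -0.239), (106.7, -0.16), (103.7, -0.06), (100.7, 0.008), (96.2, -0.012), (94.7, -0.016), (93.2, 0.016), (91.7, 0.11), (90.2, 0.137), (88.7, 0.118), (87.2, 0.155), (85.7, 0.112), (84.2, 0.067), (82.7, -0.033), (81.2, -0.115), (79.7, -0.162), (78.2, -0.178), (76.7, -0.135), (75.2, -0.125), (73.7, 0.077), (72.2, 0.133), (70.7, 0.119), (69.2, 0.135), (67.7, 0.082), (66.2, 0.051), (64.7, -0.02), (63.2, -0.15), (61.7, -0.231), (60.2, -0.175), (58.7, -0.077), (57.2, 0.098), (55.7, 0.176), (54.2, 0.177), (52.7, 0.039), (51.2, -0.025), (49.7, -0.064), (48.2, -0.168), (46.7, -0.219), (45.2, -0.161), (43.7, 0.019)] 30.3083 [ 0.52831429 -0.10309697  0.06898619] [-0.11  1.56 -0.59]
```

Three crests counted, and the torque is zero at 43.7°, the rest after the third. I'll release, lift and check from the wrist camera before pushing.

Run:
```python
from h import *
robot.move_gripper(.6); robot.servo_line([.5284,-.1030,.20],speed=.12)
T=wristT(); p,d=robot.grab_frame('wrist')
c=robot.camera_info('wrist'); f=192/np.tan(np.radians(c['vfov']/2))
v,u=np.mgrid[:384,:512]; C=np.stack([(u-c['cx'])/f*d,(v-c['cy'])/f*d,d],-1)@T[:3,:3].T+T[:3,3]
m=np.zeros(d.shape,np.uint8); r=(slice(110,225),slice(200,300)); m[r]=(C[r][...,2]>.080)*255
cs,_=cv2.findContours(m,cv2.RETR_EXTERNAL,cv2.CHAIN_APPROX_NONE)
b=cv2.boxPoints(cv2.minAreaRect(max(cs,key=cv2.contourArea)))
W=np.array([ray('wrist',x,.091,T) for x in b]); L=[np.linalg.norm(W[1]-W[0]),np.linalg.norm(W[2]-W[1])]
e=W[1]-W[0] if L[0]>L[1] else W[2]-W[1]
print(W.mean(0),L,np.degrees(np.arctan2(e[1],e[0])),np.median(C[m>0],0))
cv2.imwrite('pics/w2.png',p[90:260,150:350,::-1])
robot.move_gripper(0.); print(robot.read_t())
```

```text
[ 0.52826239 -0.10272425  0.091     ] [np.float64(0.061738476662965266), np.float64(0.012926759512668222)] -36.956842891508686 [ 0.5304192  -0.10439823  0.09108667]
33.4333
```

View pics/w2.png

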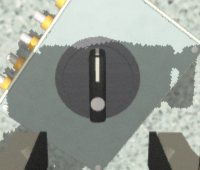

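The knob is at rest at -37° with the bar up at 91 mm, matching the third resting place. Now I'll push.

Run:
```python
from h import *
P=[.5283,-.1030]
robot.servo_line([*P,.096],speed=.1); robot.dwell(.2)
b=np.mean([(robot.dwell(.02),robot.read_force())[1] for _ in range(6)],0); z=.094; log=[]; z0=None
while z>.0825:
    z-=.0005; robot.servo_line([*P,z],speed=.01)
    F=np.mean([(robot.dwell(.01),robot.read_force())[1] for _ in range(5)],0)-b
    log.append((round(z*1e3,1),round(robot.read_position()[2]*1e3,2),round(F[2],1)))
    if z0 is None and F[2]>2.2: z0=z
    if F[2]>14 or (z0 and F[2]>8.5 and z0-z<.003): break
robot.dwell(.3)
print(log,robot.read_t())
robot.servo_line([*P,.10],speed=.05); robot.servo_line([*P,.2],speed=.12)
print(robot.read_t(),robot.read_force()-b)
```

```text
[(93.5, np.float64(93.4), np.float64(-0.6)), (93.0, np.float64(93.0), np.float64(0.0)), (92.5, np.float64(92.49), np.float64(-0.5)), (92.0, np.float64(91.99), np.float64(-0.2)), (91.5, np.float64(91.47), np.float64(0.3)), (91.0, np.float64(91.22), np.float64(3.2)), (90.5, np.float64(90.61), np.float64(3.7)), (90.0, np.float64(90.06), np.float64(3.8)), (89.5, np.float64(89.57), np.float64(4.4)), (89.0, np.float64(89.03), np.float64(4.7)), (88.5, np.float64(88.59), np.float64(4.8)), (88.0, np.float64(88.1), np.float64(5.8)), (87.5, np.float64(87.64), np.float64(5.8)), (87.0, np.float64(87.18), np.float64(6.1)), (86.5, np.float64(86.72), np.float64(6.5)), (86.0, np.float64(86.27), np.float64(6.7)), (85.5, np.float64(86.2), np.float64(10.6)), (85.0, np.float64(86.14), np.float64(14.9))] 40.625
42.0583 [-0.17158379  0.22646863 -0.44951369]
```

The bar went down the full 5 mm with the expected spring force, bottomed out and was let go. Handing in.

Run:
```python
from rig import robot
robot.dwell(.3); print(robot.job_done())
```

```text
the job is handed in; nothing more can be done
None
```

The job is handed in at about 42 s of the 72 s allowed: I turned the knob back to the stop (about 0.4 N m), then clockwise three felt clicks, let it settle, pushed it fully down once and let go. No verdict came back, and I took no picture after the push.

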